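Bolt the teal stock case shut

ROBOT

A 6-joint arm with a two-finger parallel gripper is mounted at the origin on the work surface. World frame = base frame: x ahead of the robot, y to its left, z up, the work surface at z = 0. Lengths are in m, angles in rad, forces in N, time in s.
With the tool pointing down it reaches from about 0.25 to 0.85 m from the base axis. Payload 12.5 kg.
Tool frame: the origin (TCP) lies between the finger pads; the fingertips stand 11 mm ahead of it and the grasp point (between the pads) lies 8 mm behind it (finger_overhang is the distance from the TCP to the fingertips, in m); z points along the fingers, y is the direction in which the jaws open and shut (so a half turn about z gives the same grasp; the last joint's range is limited). The gripper opens to 93 mm and grips with 3 to 60 N. Pads are 15 mm wide; open, the fingers measure 128 mm over their backs; the gripper's body (75 mm by 188 mm) begins 65 mm behind the grasp point.
Start: joints at [1.058, 0.351, 1.652, -0, 1.139, -0.085], TCP at [0.228, 0.5, 0.23] pointing down, gripper open.
Joint ranges: [-2.75, 2.75], [-0.79, 2.1], [0.01, 2.65], [-1.57, 4.71], [0.07, 3.14], [-2.87, 2.87]. Speed limits (rad/s): [2.22, 2.22, 2.79, 3.14, 3.14, 3.14].

INTERFACE

Orientations are given as [roll, pitch, yaw] about the fixed x, y, z axes, in that order (R = Rz(yaw) Ry(pitch) Rx(roll)).
In Python, from station import get_obs, snapshot, calibration, finish_job, finger_overhang gives the robot as it stands. The module is installed in compiled form; this text tells all that it offers.
- The arm moves only by the tool servo_tool, never from a script. Its argument "moves" is a list of rows, each an object with "xyz": the shift along the tool's x, y, z in units of 80 cm (1.0 is 80 cm), a list of three; "delta_rot": the turn, a rotation vector about the tool's x, y, z in units of 90 degrees (1.0 is 90 degrees), a list of three; "claw": the gripper's target within -1 to 1 (fully open at 1, half-way at 0, shut at -1). In form: [{"xyz": [x, y, z], "delta_rot": [wx, wy, wz], "claw": claw}, ...]. A call has 1 to 8 rows; each row is the pose to reach, as a shift and turn from the pose commanded when the call began, along the tool's axes at that moment; what a row does not reach only later rows make up. A row lasts 1/12 s, in which the tool goes at most 41.7 mm and 7.16 degrees, less where a joint would pass 70% of its speed; a pose out of reach is approached as far as the arm can. A call with a number of a shift or a turn outside -1 to 1 is refused whole. A call with a gripper value outside its range is refused whole. The fingers move at their own pace and stop on an object; "squeeze" is the grip in N (left out, the last holds). Time passes only in rows, so rows that repeat a pose let the fingers close. It gives the time, the measured TCP pose, the force and the opening at its end, in the units of the state.
- get_obs(): the state, without advancing time (a new reading comes with each control period).
- snapshot(name): name is "scene" or "top" or "wrist"; returns the picture (400x640x3 uint8, blue, green, red); there is no depth.
- calibration(name): a dict with "camera_matrix" (3x3 intrinsics, pixels), "distortion" ([k1, k2, p1, p2, k3] as OpenCV has them; the pictures are not rectified), "rvec" (rotation vector, rad) and "tvec" (3), from world to camera coordinates, as OpenCV has them. Camera axes: x right, y down, z forward; pixel columns grow to the right and rows downward; lengths in m; the calibration is good to about 2 mm. A picture is of the moment at which its call begins: read the wrist's pose just before it. calibration takes no time and is no camera call; for the wrist camera it gives the pose at the moment of the call.
- finish_job(): hands the job in, once; it reports no verdict.
The state is a dict: "clock": time; "joint_pos": joint angles; "dq": joint speeds; "joint_efforts": joint torques, N m; "tcp_pos": TCP position; "orientation": TCP orientation; "ft_force": force on the tool from outside, world axes, zero at the start; "moment": the same for the moment, N m; "grip_width": opening from 0.0 (shut) to 1.0 (fully open).
Only numpy, scipy, OpenCV 4.12 (cv2) and the standard library are available. Lean on these libraries where they do the work, as an engineer would, in place of code of your own. Each camera call takes 0.05 s, during which the arm holds its last target.

TASK

The shop is closing: bolt the teal stock case shut. Lift the red-knobbed handle of the bolt on its lid out of its notch, slide the bolt across into the keeper, and drop the handle fully down into the notch at that end. Leave the bolt of the bare-wood case as it is.

Things in the scene. Friction and masses are not known exactly. Their poses are not given: they have to be found in the camera images.
- teal_case: Teal stock case, fixed: 180 (x) x 240 (y) x 100 mm high; origin under its centre, z up. Barrel bolt on its flat top: rod along case's y, rod axis at x = +20, z = 118 mm. Keeper (steel staple, top z = 130 mm) at y = +84 mm. The bolt slides along +y from the open notch (handle arm at y = -40 mm) to the shut notch (y = +20 mm), with 1 to 2 N, and stays where left. Play in a notch: 6 mm either way.
- teal_case_turn (a joint): Angle of the teal case's bolt handle about the rod, rad. 0: down in a notch, the 8 mm arm pointing to the case's -x (towards the robot), 15 deg above level. Grows as it is lifted; stop at 1.2. Below about 0.6 a 40 mm long wall between the notches, 9 to 14 mm in front of the rod axis, top z = 128 mm, blocks sliding; above, it passes. Let go, the handle (about 60 g) falls by its own weight.
- teal_case_knob (a point): Centre of the red ball, 22 mm across, on the end of the teal case's bolt handle, 50 mm from the rod axis. In the case's frame it starts at x = -28, y = -40 (up to 6 either way), z = 131 mm (31 above the lid); bolted, at x = -28, y = +20 (up to 6 either way), z = 131 mm. Raised upright it is near x = +15, z = 168 mm. Free above and on both y sides.
- wood_case_knob (a point): Centre of the like red ball on the bolt of the other case, which is of bare light wood and otherwise the same. This bolt is to be left as it is.

How it is judged:
On the way, in this order (a step that is already met when the one before it is completed fails the run):
1. the teal case's handle is raised out of its notch (knob centre more than 154 mm above the case's underside) (z of teal_case_knob in the frame of teal_case above 0.154 m), for 0.1 s.
2. the bolt is slid across into the keeper (knob past y = +8 mm in the case's frame) (y of teal_case_knob in the frame of teal_case above 0.008 m), for 0.1 s.
At the end, for the whole second after the job is handed in: The teal case's bolt is in the keeper with its handle down in the shut notch: in the case's frame the knob's centre is past y = +10 mm and lower than z = 142 mm (less than about 29 degrees above level). The wood case's knob is within 10 mm of where it was (y of teal_case_knob in the frame of teal_case above 0.01 m and z of teal_case_knob in the frame of teal_case below 0.142 m and distance of wood_case_knob from where it was at the start of the episode below 0.01 m); the robot touches nothing.
It fails at once if the wood case's bolt is moved (knob more than 10 mm from its start) (distance of wood_case_knob from where it was at the start of the episode above 0.01 m).
It also fails if it takes over 32 s, if anything falls off the work surface, if the arm or the gripper's body presses on something with over 40 N, if the wrist force passes 120 N, or if a joint passes its speed limit or range.

## Working session

There is one attempt and no reset: what is moved stays moved. The work goes in short steps, Python scripts to look and compute and a tool call to move; the robot and the scene stay as the last step left them, time stands still between calls to the robot, and variables do not carry over. Pictures are saved under pics/ and viewed, and the job is handed in when it is done.

Besides the shell and the picture viewer there is one more tool, called after ">>>" by a JSON object that holds its "op" and its "data". servo_tool: Moves the arm, as the interface text tells. Shifts and turns lie within -1 to 1; 1 stands for 80 cm of shift or 90 degrees of turn. Its arguments: {"type":"object","properties":{"moves":{"type":"array","items":{"type":"object","properties":{"xyz":{"type":"array","items":{"type":"number"}},"delta_rot":{"type":"array","items":{"type":"number"}},"claw":{"type":"number"}}}},"squeeze":{"type":"number"}},"required":["moves"]}

```bash
mkdir -p pics
python3 - <<'E'
from station import *
import cv2
for n in ("scene","top"):
    cv2.imwrite(f"pics/{n}0.png",snapshot(n))
o=get_obs();print(o['clock'],o['tcp_pos'],o['orientation'],o['grip_width'])
for n in ("scene","top","wrist"):
    c=calibration(n);print(n,c['tvec'],c['rvec'],c['camera_matrix'].tolist() if hasattr(c['camera_matrix'],'tolist') else c['camera_matrix'])
E
```

```text
0.1 [0.22800295 0.50018705 0.22917517] [-3.14055633e+00 -8.76154605e-05  2.71378232e+00] 1.0035675450668882
scene [ 0.52714778 -0.05389362  1.05315132] [ 0.5917476   2.61760101 -1.20960574] [[438.77372205572243, 0.0, 323.50270653258946], [0.0, 438.77372205572243, 206.7105372421524], [0.0, 0.0, 1.0]]
top [-0.05093271  0.57682147  0.80604255] [ 2.15554929 -2.11493015  0.19280479] [[410.446566288202, 0.0, 311.8963275288603], [0.0, 410.446566288202, 203.24251772616532], [0.0, 0.0, 1.0]]
wrist [-0.54852084 -0.03382111  0.39285775] [-2.4175934  -1.55442559 -0.23749559] [[299.2810033243681, 0.0, 318.82706450540365], [0.0, 299.2810033243681, 200.15773038290672], [0.0, 0.0, 1.0]]
```

View pics/scene0.png

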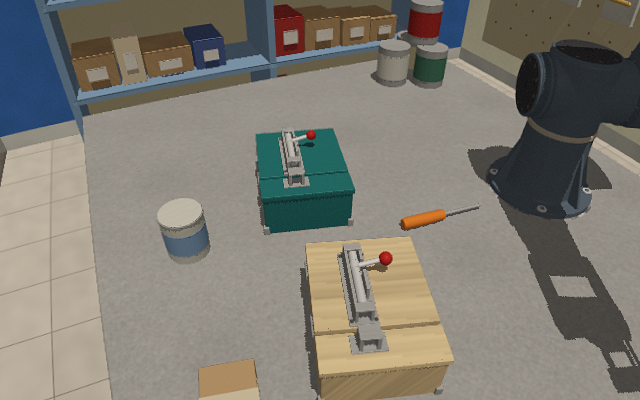

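View pics/top0.png

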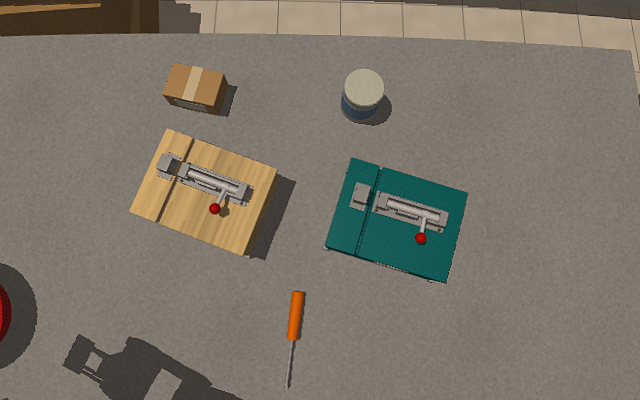

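The top view shows the teal case at the right, with its knob near (421,238) and the keeper near (361,195). The wood case is at the left, with its knob at (215,209). In the scene view the teal knob is at (311,135). Next I'll triangulate the knob and find the case frame.

```bash
cat > h.py <<'E'
import cv2,numpy as np
from station import *
def cam(n):
    c=calibration(n);R=cv2.Rodrigues(np.array(c['rvec'],float))[0];t=np.array(c['tvec'],float).ravel()
    return np.array(c['camera_matrix'],float),np.array(c['distortion'],float),R,t
def rays(C,p):
    K,D,R,t=C
    u=cv2.undistortPoints(np.array(p,float).reshape(-1,1,2),K,D).reshape(-1,2)
    d=np.c_[u,np.ones(len(u))]@R
    return -R.T@t,d/np.linalg.norm(d,axis=1)[:,None]
def plane(C,p,z):
    o,d=rays(C,p);return o+d*((z-o[2])/d[:,2])[:,None]
def tri(C1,p1,C2,p2):
    o1,d1=rays(C1,[p1]);o2,d2=rays(C2,[p2]);d1=d1[0];d2=d2[0]
    s=np.linalg.lstsq(np.c_[d1,-d2],o2-o1,rcond=None)[0]
    a=o1+s[0]*d1;b=o2+s[1]*d2;return (a+b)/2,np.linalg.norm(a-b)
def reds(im):
    h=cv2.cvtColor(im,cv2.COLOR_BGR2HSV)
    m=(((h[...,0]<6)|(h[...,0]>174))&(h[...,1]>170)&(h[...,2]>70)).astype(np.uint8)
    n,_,st,ce=cv2.connectedComponentsWithStats(m)
    return [(ce[i].round(1).tolist(),st[i].tolist()) for i in range(1,n) if 15<st[i][4]<3000]
E
python3 - <<'E'
from h import *
S=cv2.imread('pics/scene0.png');T=cv2.imread('pics/top0.png')
print(reds(S));print(reds(T))
cs,ct=cam('scene'),cam('top')
h=cv2.cvtColor(T,cv2.COLOR_BGR2HSV)
m=((abs(h[...,0].astype(int)-88)<10)&(h[...,1]>150)&(h[...,2]>85)).astype(np.uint8)
print(h[265,420],h[280,420],h[200,345])
m=cv2.morphologyEx(m,cv2.MORPH_CLOSE,np.ones((25,25)))
c=max(cv2.findContours(m,0,2)[0],key=cv2.contourArea)
a=cv2.approxPolyDP(c,6,True).reshape(-1,2);print(a.tolist())
w=plane(ct,cv2.undistortPoints(c.astype(float),ct[0],ct[1],P=ct[0]) if 0 else c.reshape(-1,2),0.1)[:,:2]
r=cv2.minAreaRect((w*1000).astype(np.float32));print(r)
print(plane(ct,a,0.1)[:,:2].round(4))
cv2.imwrite('pics/crop.png',np.hstack([cv2.resize(T[140:300,310:480],None,fx=4,fy=3.6),]))
print('knob',tri(cs,(311,134.5),ct,(421,238.3)))
print('wood',tri(cs,(386,258.5),ct,(214.7,208.8)))
E
```

```text
[([288.0, 29.2], [274, 5, 30, 52, 1062]), ([425.2, 24.4], [410, 11, 32, 27, 684]), ([310.5, 134.4], [306, 130, 10, 9, 65]), ([385.2, 257.8], [379, 252, 13, 13, 136])]
[([214.2, 208.2], [209, 203, 11, 11, 87]), ([420.0, 237.6], [415, 233, 11, 11, 98]), ([0.7, 313.8], [0, 295, 3, 39, 82])]
[ 89 189  89] [ 17  36 128] [ 87 200  93]
[[352, 158], [326, 245], [445, 281], [467, 193]]
((542.3526000976562, -208.10536193847656), (242.56317138671875, 183.7131805419922), 73.82717895507812)
[[ 0.6626 -0.1183]
 [ 0.4878 -0.0683]
 [ 0.4222 -0.2986]
 [ 0.5959 -0.3494]]
knob (array([ 0.5004262 , -0.24473853,  0.1301519 ]), np.float64(0.001602532300506311))
wood (array([0.54883884, 0.14411096, 0.13033899]), np.float64(0.0015169819225751043))
```

View pics/crop.png

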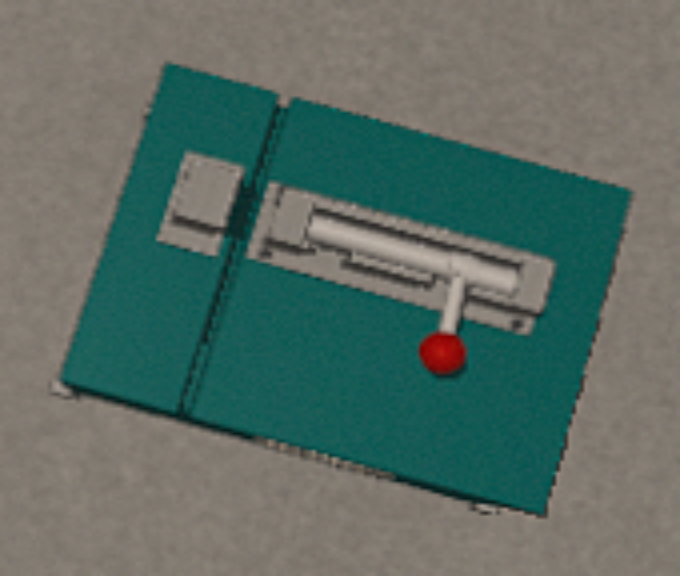

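```bash
cat >> h.py <<'E'
from scipy.spatial.transform import Rotation as Ro
def go(x,y,z,yawdeg,o=None):
    o=o or get_obs()
    R=Ro.from_euler('xyz',o['orientation']);T=Ro.from_euler('xyz',[np.pi,0,np.radians(yawdeg)])
    d=R.inv().apply(np.array([x,y,z])-o['tcp_pos'])
    print('xyz',(d/.8).round(4),'rot',((R.inv()*T).as_rotvec()/(np.pi/2)).round(4),'rows',np.linalg.norm(d)/.0417)
E
python3 -c "
from h import *
go(.5004,-.2447,.2,163.9)"
```

```text
xyz [-0.6961 -0.7059  0.0371] rot [-0.0007 -0.0001 -0.0935] rows 19.03279323835312
```

>>> {"op": "servo_tool", "data": {"moves": [{"xyz": [-0.035,-0.035,0],"delta_rot": [0,0,0],"claw": 0},{"xyz": [-0.07,-0.07,0],"delta_rot": [0,0,0],"claw": 0},{"xyz": [-0.105,-0.105,0],"delta_rot": [0,0,0],"claw": 0},{"xyz": [-0.14,-0.14,0],"delta_rot": [0,0,0],"claw": 0},{"xyz": [-0.175,-0.175,0],"delta_rot": [0,0,-0.02],"claw": 0},{"xyz": [-0.21,-0.21,0],"delta_rot": [0,0,-0.04],"claw": 0},{"xyz": [-0.245,-0.245,0],"delta_rot": [0,0,-0.06],"claw": 0},{"xyz": [-0.28,-0.28,0],"delta_rot": [0,0,-0.0935],"claw": 0}]}}

```text
clock: 0.77
tcp_pos: [0.3391, 0.2019, 0.2296]
orientation: [3.142, 0.0, 2.862]
ft_force: [0.8, 0.9, 0.3]
grip_width: 0.514
```

```bash
python3 -c "
from h import *
go(.5004,-.2447,.2,163.9)"
```

```text
xyz [-0.3477 -0.481   0.037 ] rot [0.     0.     0.0011] rows 11.409058929584916
```

>>> {"op": "servo_tool", "data": {"moves": [{"xyz": [-0.029,-0.04,0.003],"delta_rot": [0,0,0],"claw": 0},{"xyz": [-0.058,-0.08,0.006],"delta_rot": [0,0,0],"claw": 0},{"xyz": [-0.087,-0.12,0.009],"delta_rot": [0,0,0],"claw": 0},{"xyz": [-0.116,-0.16,0.012],"delta_rot": [0,0,0],"claw": 0},{"xyz": [-0.145,-0.2,0.015],"delta_rot": [0,0,0],"claw": 0},{"xyz": [-0.174,-0.24,0.018],"delta_rot": [0,0,0],"claw": 0},{"xyz": [-0.203,-0.28,0.021],"delta_rot": [0,0,0],"claw": 0},{"xyz": [-0.232,-0.32,0.025],"delta_rot": [0,0,0],"claw": 0}]}}

```text
clock: 1.43
tcp_pos: [0.4465, -0.0959, 0.2095]
orientation: [3.142, 0.0, 2.86]
ft_force: [-0.2, 0.5, 0.6]
grip_width: 0.503
```

>>> {"op": "servo_tool", "data": {"moves": [{"xyz": [-0.029,-0.04,0.003],"delta_rot": [0,0,0],"claw": 0},{"xyz": [-0.058,-0.08,0.006],"delta_rot": [0,0,0],"claw": 0},{"xyz": [-0.087,-0.12,0.009],"delta_rot": [0,0,0],"claw": 0},{"xyz": [-0.116,-0.161,0.012],"delta_rot": [0,0,0],"claw": 0},{"xyz": [-0.116,-0.161,0.012],"delta_rot": [0,0,0],"claw": 0},{"xyz": [-0.116,-0.161,0.012],"delta_rot": [0,0,0],"claw": 0}]}}

```text
clock: 1.93
tcp_pos: [0.4996, -0.2445, 0.1991]
orientation: [3.141, -0.001, 2.858]
ft_force: [0.6, 0.3, -0.5]
grip_width: 0.497
```

Run:
```python
from h import *
o=get_obs();print(o['tcp_pos'],o['orientation'],o['joint_pos'])
cw=cam('wrist');W=snapshot('wrist');T=snapshot('top');S=snapshot('scene')
cv2.imwrite('pics/w1.png',W);cv2.imwrite('pics/t1.png',T)
print(reds(W),reds(T),reds(S))
for c,s in reds(W): print(c,plane(cw,[c],.131))
```

```text
[ 0.49959219 -0.24448104  0.19909447] [ 3.14122488e+00 -1.37841735e-03  2.85830705e+00] [-5.38804044e-01  3.95987820e-01  1.66668534e+00  8.43756630e-06
  1.08034611e+00 -1.82631849e+00]
[([320.0, 218.7], [307, 206, 27, 26, 548])] [([214.3, 208.3], [209, 203, 11, 11, 91]), ([4.2, 312.4], [0, 285, 11, 56, 365])] [([281.6, 27.7], [274, 5, 20, 51, 612]), ([424.6, 24.3], [408, 10, 34, 28, 712]), ([310.5, 134.5], [306, 131, 10, 9, 65]), ([385.2, 257.8], [379, 252, 13, 13, 136])]
[320.0, 218.7] [[ 0.49963045 -0.24417362  0.131     ]]
```

View pics/w1.png

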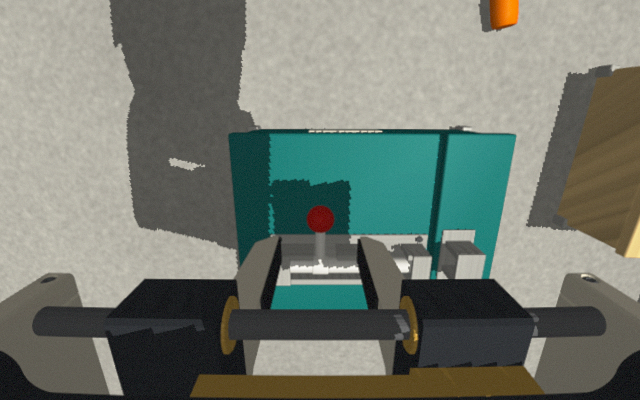

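The wrist view has the knob centred between the fingers at (320,219). Casting that pixel onto z = 131 mm gives (0.4996, -0.2442), which agrees with the triangulation. The tool is square with the case, so I'll lower it and grip.

>>> {"op": "servo_tool", "data": {"moves": [{"xyz": [0,0,0.03],"delta_rot": [0,0,0],"claw": 0},{"xyz": [0,0,0.06],"delta_rot": [0,0,0],"claw": 0},{"xyz": [0,0,0.085],"delta_rot": [0,0,0],"claw": 0},{"xyz": [0,0,0.095],"delta_rot": [0,0,0],"claw": 0},{"xyz": [0,0,0.095],"delta_rot": [0,0,0],"claw": 0},{"xyz": [0,0,0.095],"delta_rot": [0,0,0],"claw": -0.3}]}}

```text
clock: 2.58
tcp_pos: [0.5001, -0.2428, 0.1248]
orientation: [-3.142, 0.0, 2.861]
ft_force: [-0.2, 0.4, 0.3]
grip_width: 0.461
```

>>> {"op": "servo_tool", "data": {"moves": [{"xyz": [0,0,0],"delta_rot": [0,0,0],"claw": -1},{"xyz": [0,0,0],"delta_rot": [0,0,0],"claw": -1},{"xyz": [0,0,0],"delta_rot": [0,0,0],"claw": -1},{"xyz": [0,0,0],"delta_rot": [0,0,0],"claw": -1},{"xyz": [0,0,0],"delta_rot": [0,0,0],"claw": -1},{"xyz": [0,0,0],"delta_rot": [0,0,0],"claw": -1}], "squeeze": 12}}

```text
clock: 3.08
tcp_pos: [0.5001, -0.2434, 0.1246]
orientation: [-3.141, 0.001, 2.861]
ft_force: [-0.7, 0.6, 5.5]
grip_width: 0.226
```

>>> {"op": "servo_tool", "data": {"moves": [{"xyz": [-0.0037,0,-0.0103],"delta_rot": [0,0,0],"claw": -1},{"xyz": [-0.0092,0,-0.0197],"delta_rot": [0,0,0],"claw": -1},{"xyz": [-0.0161,0,-0.0281],"delta_rot": [0,0,0],"claw": -1},{"xyz": [-0.0245,0,-0.0351],"delta_rot": [0,0,0],"claw": -1},{"xyz": [-0.034,0,-0.0405],"delta_rot": [0,0,0],"claw": -1},{"xyz": [-0.034,0,-0.0405],"delta_rot": [0,0,0],"claw": -1},{"xyz": [-0.034,0,-0.0405],"delta_rot": [0,0,0],"claw": -1},{"xyz": [-0.034,0,-0.0405],"delta_rot": [0,0,0],"claw": -1}]}}

```text
clock: 3.75
tcp_pos: [0.526, -0.2509, 0.1568]
orientation: [-3.141, -0.0, 2.861]
ft_force: [-4.0, 0.6, 7.4]
grip_width: 0.226
```

Run:
```python
from h import *
o=get_obs();print(o['tcp_pos'],o['ft_force'],o['grip_width'])
cw=cam('wrist');cs=cam('scene');W=snapshot('wrist');S=snapshot('scene')
cv2.imwrite('pics/w2.png',W);cv2.imwrite('pics/s2.png',S[80:260,200:420].repeat(3,0).repeat(3,1))
print(reds(W),reds(S))
for c,s in reds(W):print(plane(cw,[c],.163))
```

```text
[ 0.52602147 -0.25087457  0.15681574] [-4.01412874  0.64174218  7.3527679 ] 0.22640595282935105
[([318.7, 262.2], [300, 244, 38, 38, 1145])] [([424.4, 24.2], [409, 10, 33, 28, 721]), ([277.0, 46.8], [276, 41, 4, 15, 29]), ([385.2, 257.8], [379, 252, 13, 13, 136])]
[[ 0.52333281 -0.2508241   0.163     ]]
```

View pics/w2.png

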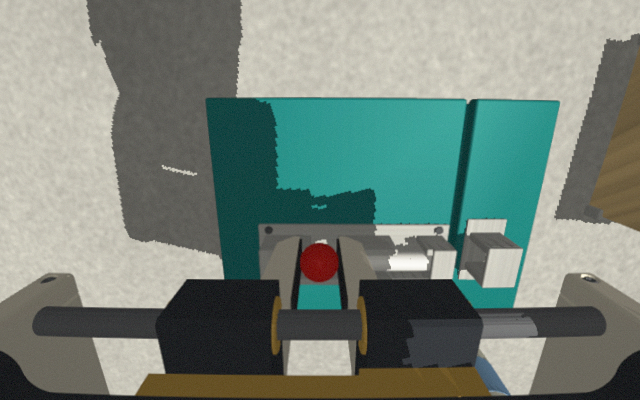

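View pics/s2.png

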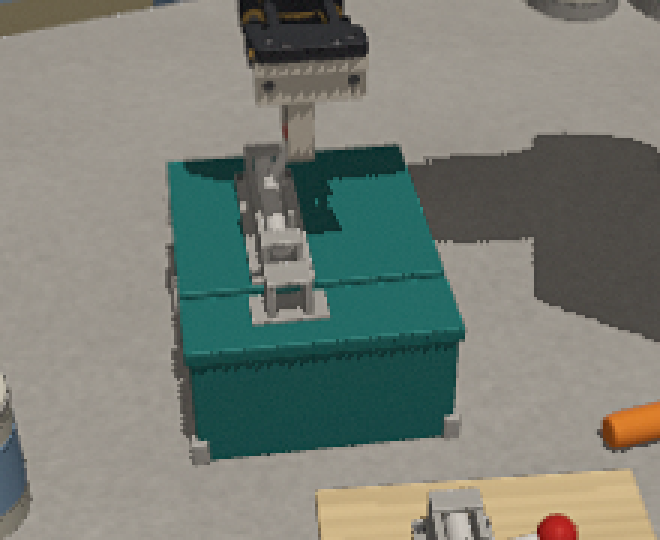

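The handle is raised, with the ball held between the pads at (319,262) in the wrist view. It sits at about z = 163 mm and case y of about -46 mm, so I'll slide it 66 mm along case +y, which is tool +y.

>>> {"op": "servo_tool", "data": {"moves": [{"xyz": [0,0.011,0],"delta_rot": [0,0,0],"claw": -1},{"xyz": [0,0.022,0],"delta_rot": [0,0,0],"claw": -1},{"xyz": [0,0.033,0],"delta_rot": [0,0,0],"claw": -1},{"xyz": [0,0.044,0],"delta_rot": [0,0,0],"claw": -1},{"xyz": [0,0.055,0],"delta_rot": [0,0,0],"claw": -1},{"xyz": [0,0.066,0],"delta_rot": [0,0,0],"claw": -1},{"xyz": [0,0.0745,0],"delta_rot": [0,0,0],"claw": -1},{"xyz": [0,0.0825,0],"delta_rot": [0,0,0],"claw": -1}]}}

```text
clock: 4.52
tcp_pos: [0.5443, -0.1871, 0.1567]
orientation: [-3.141, 0.0, 2.861]
ft_force: [-3.5, -0.9, 5.4]
grip_width: 0.23
```

>>> {"op": "servo_tool", "data": {"moves": [{"xyz": [0,0,0],"delta_rot": [0,0,0],"claw": -1},{"xyz": [0,0,0],"delta_rot": [0,0,0],"claw": -1},{"xyz": [0,0,0],"delta_rot": [0,0,0],"claw": -1}]}}

```text
clock: 4.77
tcp_pos: [0.5442, -0.1871, 0.1567]
orientation: [3.141, -0.0, 2.861]
ft_force: [-2.7, 1.8, 5.8]
grip_width: 0.222
```

Run:
```python
from h import *
o=get_obs();print(o['tcp_pos'],o['ft_force'],o['grip_width'])
cw=cam('wrist');W=snapshot('wrist')
cv2.imwrite('pics/w3.png',W)
k=plane(cw,[reds(W)[0][0]],.163)[0];print(reds(W),k)
y=np.array([.277,.961])
print('case y',(k[:2]-[.5438,-.2085])@y)
```

```text
[ 0.54424237 -0.18707268  0.15666649] [-2.6873018   1.75023987  5.84084594] 0.2223740325909523
[([318.8, 262.1], [300, 243, 38, 39, 1147])] [ 0.54145501 -0.18690709  0.163     ]
case y 0.020101227857938317
```

View pics/w3.png

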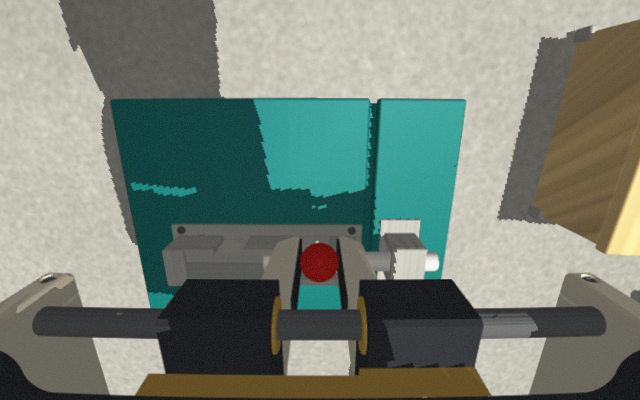

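The bolt rod now shows through the keeper at about (430,262), and the knob is at case y of about +20 mm. I'll lower the handle along the same arc.

>>> {"op": "servo_tool", "data": {"moves": [{"xyz": [0.0095,0,0.0054],"delta_rot": [0,0,0],"claw": -1},{"xyz": [0.0179,0,0.0124],"delta_rot": [0,0,0],"claw": -1},{"xyz": [0.0248,0,0.0208],"delta_rot": [0,0,0],"claw": -1},{"xyz": [0.0303,0,0.0302],"delta_rot": [0,0,0],"claw": -1},{"xyz": [0.034,0,0.0405],"delta_rot": [0,0,0],"claw": -1},{"xyz": [0.034,0,0.0405],"delta_rot": [0,0,0],"claw": -1},{"xyz": [0.034,0,0.0405],"delta_rot": [0,0,0],"claw": -1}]}}

```text
clock: 5.4
tcp_pos: [0.5176, -0.1796, 0.1232]
orientation: [3.141, -0.001, 2.861]
ft_force: [1.1, 0.7, -1.3]
grip_width: 0.227
```

Run:
```python
from h import *
o=get_obs();print(o['tcp_pos'],o['ft_force'],o['grip_width'])
cw=cam('wrist');W=snapshot('wrist')
k=plane(cw,[reds(W)[0][0]],.131)[0];print(reds(W),k)
print('case',(k[:2]-[.5438,-.2085])@np.array([[.961,.277],[-.277,.961]]))
```

```text
[ 0.51763358 -0.17964692  0.12321182] [ 1.07863523  0.66538506 -1.31749433] 0.22742828230535975
[([318.8, 270.3], [300, 251, 39, 39, 1196])] [ 0.51901509 -0.18071559  0.131     ]
case [-0.03151458  0.01983539]
```

The handle is down with no blocking force. I'll open the fingers to half and withdraw straight up.

>>> {"op": "servo_tool", "data": {"moves": [{"xyz": [0,0,0],"delta_rot": [0,0,0],"claw": -0.1},{"xyz": [0,0,0],"delta_rot": [0,0,0],"claw": -0.1},{"xyz": [0,0,0],"delta_rot": [0,0,0],"claw": -0.1},{"xyz": [0,0,0],"delta_rot": [0,0,0],"claw": -0.1},{"xyz": [0,0,0],"delta_rot": [0,0,0],"claw": -0.1}]}}

```text
clock: 5.87
tcp_pos: [0.5181, -0.1798, 0.1241]
orientation: [-3.142, 0.0, 2.861]
ft_force: [-0.6, 0.3, 0.5]
grip_width: 0.448
```

>>> {"op": "servo_tool", "data": {"moves": [{"xyz": [0,0,-0.02],"delta_rot": [0,0,0],"claw": -0.1},{"xyz": [0,0,-0.05],"delta_rot": [0,0,0],"claw": -0.1},{"xyz": [0,0,-0.09],"delta_rot": [0,0,0],"claw": -0.1},{"xyz": [0,0,-0.13],"delta_rot": [0,0,0],"claw": -0.1},{"xyz": [0.04,0,-0.14],"delta_rot": [0,0,0],"claw": -0.1},{"xyz": [0.08,0,-0.14],"delta_rot": [0,0,0],"claw": -0.1},{"xyz": [0.12,0,-0.14],"delta_rot": [0,0,0],"claw": -0.1},{"xyz": [0.16,0,-0.14],"delta_rot": [0,0,0],"claw": -0.1}]}}

```text
clock: 6.53
tcp_pos: [0.3937, -0.1438, 0.2361]
orientation: [-3.141, 0.0, 2.861]
ft_force: [-0.1, -0.7, 0.6]
grip_width: 0.45
```

>>> {"op": "servo_tool", "data": {"moves": [{"xyz": [0.04,0,0],"delta_rot": [0,0,0],"claw": -0.1},{"xyz": [0.08,0,0],"delta_rot": [0,0,0],"claw": -0.1},{"xyz": [0.08,0,0],"delta_rot": [0,0,0],"claw": -0.1},{"xyz": [0.08,0,0],"delta_rot": [0,0,0],"claw": -0.1}]}}

```text
clock: 6.87
tcp_pos: [0.3331, -0.1264, 0.2365]
orientation: [-3.141, 0.001, 2.86]
ft_force: [0.2, 0.5, 0.6]
grip_width: 0.448
```

Run:
```python
from h import *
o=get_obs();print(o['clock'],o['tcp_pos'],o['ft_force'],o['grip_width'])
T=snapshot('top');S=snapshot('scene');cs,ct=cam('scene'),cam('top')
cv2.imwrite('pics/t4.png',T)
r,s=reds(T),reds(S);print(r,s)
M=np.array([[.961,.277],[-.277,.961]])
a=[c for c,_ in r if 300<c[0]<480];b=[c for c,_ in s if 230<c[0]<360 and c[1]>80]
for p in a:
  for q in b:
    k,e=tri(cs,q,ct,p);print('teal',k,e,'case',(k[:2]-[.5438,-.2085])@M)
```

```text
6.8667 [ 0.33314363 -0.12643767  0.23650736] [0.17931304 0.47871401 0.57404951] 0.4478575509119327
[([214.1, 208.2], [209, 203, 11, 11, 89]), ([386.3, 227.0], [381, 222, 11, 11, 96]), ([0.7, 314.1], [0, 295, 3, 40, 83])] [([288.0, 29.0], [274, 5, 30, 51, 1071]), ([436.9, 29.7], [435, 26, 5, 10, 34]), ([315.0, 150.6], [311, 146, 9, 10, 75]), ([385.2, 257.8], [379, 252, 13, 13, 136])]
teal [ 0.52070233 -0.1792752   0.13185109] 0.000895727135812549 case [-0.03029213  0.02168698]
```

View pics/t4.png

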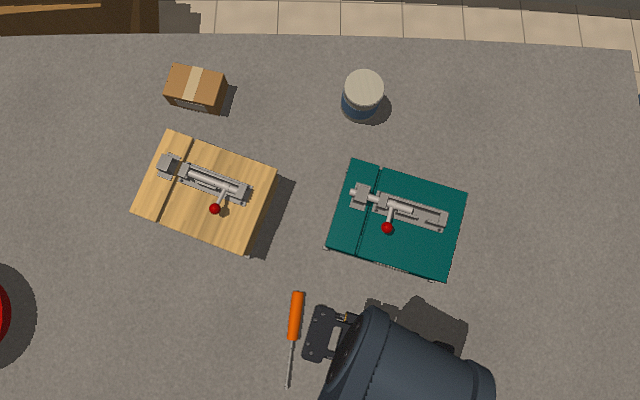

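The top view shows the teal bolt through its keeper and its knob down at (386,227). The wood knob is still at (214,208) and the arm is clear of both cases.

```bash
python3 -c "
from station import *
finish_job()"
```

```text
the job is handed in; nothing more can be done
```

The teal case is bolted and the job is handed in. I gripped the red knob, lifted the handle to about 65° above level, and slid the bolt 66 mm into the keeper. I then lowered the handle along the same arc into the shut notch, let go and moved the arm away.

**Teal knob:** two camera views agree within 1 mm. They put it at about y = +21.7 mm and z = 132 mm in the case's frame, against limits of above 10 mm and below 142 mm. The top view shows the rod through the keeper.

**Wood case:** its knob is at the same pixels as at the start in both views.

**Other limits:** the last clock reading was 6.9 s of the 32 s allowed. The readings after each move showed wrist forces below 10 N.

**Disagreement:** measured against the lid outline, the knob came out 2 to 4 mm off in the case's x, before and after the slide. This is roughly what the calibration error and lid edges would give, and it does not affect what is judged.

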